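Show the inked face of a printing block to the inspection camera

TASK

On the wooden printing jig a printing block lies carved face down, pressed by a steel weight: lift the weight off and stand it upright on the round cork pad, then lift the block out of the jig. Hold the block in the air in front of the little black inspection camera so that its carved underside faces the lens squarely, centred on the line of sight, with the face about 12 cm from the lens and the block's long edges level; finish while still holding it there, motionless. Do not bump the camera, and leave all the other things on the table where they are.

Things in the scene. Friction and masses are not known exactly. Their poses are not given: they have to be found in the camera images.
- jig_bed (a point): Printing jig, fixed: a brown wooden board 150 (x) x 200 (y) x 12 mm with white paper on it; this point is the middle of its top face. Three aluminium stops 8 mm high stand on it round the block: two small ones 10 mm square beside the +x long side, near the block's two ends (45 mm either side of its middle), and one across its +y end. They leave the middle of both long sides free.
- block_center (a point): The printing block to be shown, loose, 95 to 160 g, lying in the jig under the weight: a light wooden block, 48 mm (its x) x 100 mm (its y, the long edges) x 32 mm high (its z, up as it lies), with a 4 mm dark rubbery carved layer underneath. This point is its centre, half-way up. It can be gripped from above across its 48 mm width. Half a turn about z makes no difference to the job. Two similar blocks lie carved face up elsewhere and are not wanted.
- block_face (a point): The middle of the carved underside of that block, 16 mm below its centre (same axes; the carved face looks along its -z).
- weight_knob (a point): The steel weight that starts on top of the block, loose, 0.45 to 0.75 kg: a round body 56 mm in diameter and 32 mm high, a neck 18 mm in diameter, and on top a round knob 28 mm in diameter from 51 to 75 mm above its underside. This point is in the knob on the axis, 62 mm above the underside, where it is gripped. z up.
- weight_base (a point): The middle of the underside of the steel weight.
- pad_top (a point): The middle of the top face of a round cork pad, fixed, 120 mm in diameter and 6 mm thick, where the weight is to be stood.
- lens (a point): The middle of the lens front of the inspection camera: a black box 44 x 54 x 50 mm with a silver lens ring 38 mm in diameter, held between two uprights on a dark steel foot 85 mm square. The camera looks up and back towards the robot, leaning 0.35 to 0.65 rad from vertical. Its z axis is the line of sight, outward from the lens; its y axis is level.
- view_spot (a point): The point on the line of sight 120 mm in front of the lens (an empty point in the air), with the axes of the lens: z is the line of sight away from the camera, y is level. The middle of the block's carved face belongs here, the block's z along this z and its long edges along this y (either way round).
- spare_a: Bystander: a spare printing block of the same size, 48 x 100 x 32 mm, carved face up. Origin at the middle of its underside.
- spare_b: Bystander: a spare printing block 60 x 80 x 32 mm, carved face up. Origin at the middle of its underside.
- cap: Bystander: a white plastic jar cap 46 mm in diameter, 16 mm high. Origin under its middle.
- brayer: Bystander: an ink roller 38 mm in diameter and 75 mm wide (along its y) with a wooden handle to its -x, 165 mm long in all. Origin on the table under the roller.
- ink_jar: Bystander: a grey jar with black cap, 64 mm in diameter, 75 mm high. Origin under its middle.
- tumbler: Bystander: a black tumbler 86 mm in diameter, 134 mm high. Origin under its middle.
- baren: Bystander: a dark wooden rubbing disc 100 mm in diameter with a knob, 47 mm high. Origin under its middle.
Mind the look-alikes: they are no part of the job. What is shaped like the part that bears weight_knob but green is not meant.

How it is judged:
On the way, in this order (a step that is already met when the one before it is completed fails the run):
1. the weight stands upright on the cork pad, let go, with the block still lying in the jig (horizontal distance between weight_base and pad_top below 0.035 m and height (world z) of weight_base below 0.01 m and angle between weight_base's own z axis and vertical below 0.1 rad and contact force between weight and the fingers below 0.2 N and horizontal distance between block_center and jig_bed below 0.03 m and height (world z) of block_center below 0.04 m), for 0.2 s.
2. the block is lifted clear of the jig in the gripper (height (world z) of block_face above 0.06 m and contact force between block and the fingers above 1 N), for 0.1 s.
At the end, for the whole second after the job is handed in: Fingers hold the block still in the air, touching nothing else: face centre within 30 mm of the spot 120 mm before the lens, face square to the line of sight and long edges along the camera's level axis within 0.2 rad. Weight upright on the cork pad, axis within 35 mm of its middle (distance between block_face and view_spot below 0.03 m and angle between the z axis of block_face and the z axis of view_spot, either way round below 0.2 rad and angle between the y axis of block_face and the y axis of view_spot, either way round below 0.2 rad and angle between block_face's own z axis and vertical below 1.2 rad and height (world z) of block_face above 0.1 m and contact force between block and the fingers above 1 N and contact force between block and stand below 0.1 N and linear speed of block below 0.03 m/s and horizontal distance between weight_base and pad_top below 0.035 m and height (world z) of weight_base below 0.01 m and angle between weight_base's own z axis and vertical below 0.1 rad); the arm keeps its last pose, push and grip.
It fails at once if the camera is bumped out of its setting (view point shifted by more than 15 mm) (distance of view_spot from where it was at the start of the episode above 0.015 m).
It fails at once if a bystander is moved by more than 30 mm (distance of any of spare_a, spare_b, cap, brayer, ink_jar, tumbler, baren from where it was at the start of the episode above 0.03 m).
It also fails if it takes over 58 s, if anything falls off the work surface, if the arm or the gripper's body presses on something with over 40 N, if the wrist force passes 120 N, or if a joint passes its speed limit or range.

ROBOT

A 6-joint arm with a two-finger parallel gripper is mounted at the origin on the work surface. World frame = base frame: x ahead of the robot, y to its left, z up, the work surface at z = 0. Lengths are in m, angles in rad, forces in N, time in s.
With the tool pointing down it reaches from about 0.375 to 0.975 m from the base axis. Payload 3.8 kg.
Tool frame: the origin (TCP) lies at the very end of the fingers, on their centre line; the grasp point (between the pads) lies 19 mm behind it (env.pinch_z is the distance from the TCP to the grasp point, in m); z points along the fingers, y is the direction in which the jaws open and shut (so a half turn about z gives the same grasp; the last joint's range is limited). The gripper opens to 88 mm and grips with 3 to 60 N. Pads are 18 mm wide; open, the fingers measure 123 mm over their backs; the gripper's body (75 mm by 187 mm) begins 45 mm behind the grasp point.
Start: joints at [-1.198, 0.264, 1.604, -0, 1.274, -0.037], TCP at [0.269, -0.619, 0.239] pointing down, gripper open.
Joint ranges: [-2.63, 2.63], [-0.94, 2.18], [0.31, 2.57], [-1.31, 4.45], [0, 2.66], [-2.55, 2.55]. Speed limits (rad/s): [2.57, 2.57, 3.14, 3.14, 3.14, 3.14].

INTERFACE

Orientations are given as [roll, pitch, yaw] about the fixed x, y, z axes, in that order (R = Rz(yaw) Ry(pitch) Rx(roll)).
In Python, from plant import env gives the robot as it stands.
- The arm moves only by the tool step_arm, never from a script. Its argument "plan" is a list that holds one entry, the list of rows, each a list of 7 numbers: the turn, a rotation vector about the tool's x, y, z in degrees, then the shift along the tool's x, y, z in m, then the opening, from 0 (shut) to 1 (fully open). In form: [[[ax, ay, az, x, y, z, claw], ...]]. A call has 1 to 20 rows; each row shifts and turns the pose as measured when the row begins, along the tool's axes as they then stand; what a row does not reach is not made up. A row lasts 1/12 s, in which the tool goes at most 41.7 mm and 7.16 degrees, less where a joint would pass 70% of its speed; a pose out of reach is approached as far as the arm can. A call with a gripper value outside its range is refused whole. The fingers move at their own pace and stop on an object; "newtons" is the grip in N (left out, the last holds). Time passes only in rows, so rows that do not move let the fingers close. It gives the time, the measured TCP pose, the force and the opening at its end, in the units of the state.
- env.observe(): the state, without advancing time (a new reading comes with each control period).
- env.get_image(name): name is "scene" or "top" or "wrist"; returns a dict with "frame" (480x640x3 uint8, blue, green, red), "range_z" (480x640 float32, m along the optical axis (not along the pixel's ray), 0 where there is no reading), "fx", "fy", "cx", "cy" (pixels), "distortion" ([k1, k2, p1, p2, k3] as OpenCV has them; the pictures are not rectified), "R" (3x3) and "t" (3): a world point X has camera coordinates R X + t. Camera axes: x right, y down, z forward; pixel columns grow to the right and rows downward; lengths in m; the calibration is good to about 2 mm. A picture is of the moment at which its call begins.
- env.close_job(): hands the job in, once; it reports no verdict.
The state is a dict: "t": time; "qpos": joint angles; "dq": joint speeds; "joint_torque": joint torques, N m; "ee_pos": TCP position; "ee_rot": TCP orientation; "force": force on the tool from outside, world axes, zero at the start; "ft_torque": the same for the moment, N m; "width": finger opening in m.
Only numpy, scipy, OpenCV 4.12 (cv2) and the standard library are available. Lean on these libraries where they do the work, as an engineer would, in place of code of your own. Each camera call takes 0.05 s, during which the arm holds its last target.

## Working session

There is one attempt and no reset: what is moved stays moved. The work goes in short steps, Python scripts to look and compute and a tool call to move; the robot and the scene stay as the last step left them, time stands still between calls to the robot, and variables do not carry over. Pictures are saved under pics/ and viewed, and the job is handed in when it is done.

Besides the shell and the picture viewer there is one more tool, called after "Request:" by a JSON object that holds its "op" and its "data". step_arm: Moves the arm, as the interface text tells. Its arguments: {"type":"object","properties":{"plan":{"type":"array","items":{"type":"array","items":{"type":"array","items":{"type":"number"}}}},"newtons":{"type":"number"}},"required":["plan"]}

```bash
ls; mkdir -p pics
python3 - <<'E'
from plant import env
import cv2,pickle
print(env.observe())
for n in ("scene","top","wrist"):
    d=env.get_image(n); cv2.imwrite(f"pics/{n}0.png",d["frame"]); pickle.dump(d,open(f"{n}0.pkl","wb"))
    print(n,d["fx"],d["fy"],d["cx"],d["cy"],d["distortion"],d["R"],d["t"],(d["range_z"]>0).mean())
E
```

```text
pics
{'t': 0.0, 'qpos': array([-1.19783412e+00,  2.64723662e-01,  1.60534866e+00,  1.32417156e-05,
        1.27369215e+00, -3.69031590e-02]), 'dq': array([-1.16800725e-04,  7.98177470e-04, -1.74595652e-04, -6.36523224e-04,
       -1.71070051e-03, -7.14703099e-05]), 'joint_torque': array([-1.41175888e-04, -5.02117288e+01, -3.56872666e+01,  7.28492998e-02,
        2.95352354e-02, -1.87229766e-04]), 'ee_pos': array([ 0.26872367, -0.618442  ,  0.23742156]), 'ee_rot': array([-3.13942278e+00, -9.27731188e-05,  4.09861374e-01]), 'force': array([-0.35980347, -0.29912982, -0.29173809]), 'ft_torque': array([-0.00631485,  0.05093815, -0.03460461]), 'width': 0.08809162684221993}
scene 493.6247619753194 493.6247619753194 312.63946919207086 233.88310626579022 [-0.0935243  0.         0.         0.         0.       ] [[-0.46466176  0.8852181  -0.02187147]
 [ 0.56967089  0.27993502 -0.77272988]
 [-0.67791189 -0.37151756 -0.63435808]] [ 0.30451593 -0.21205899  1.90309286] 0.986904296875
top 483.4357752612725 483.4357752612725 310.4308638528232 246.61798110806143 [-0.02242934  0.          0.          0.          0.        ] [[-0.02170565 -0.99946043 -0.0246517 ]
 [-0.99783653  0.02318776 -0.06151905]
 [ 0.06205748  0.02326306 -0.99780143]] [-8.61187884e-04  5.77017356e-01  1.20943375e+00] 0.99599609375
wrist 422.16596977882256 422.16596977882256 317.91378064528095 234.2659561562007 [-0.01186864  0.          0.          0.          0.        ] [[ 0.39874117 -0.91706192 -0.00170801]
 [-0.86915304 -0.37850306  0.31828985]
 [-0.29253799 -0.12543074 -0.94799191]] [-0.67523032 -0.04362681  0.39116942] 0.995947265625
```

View pics/scene0.png

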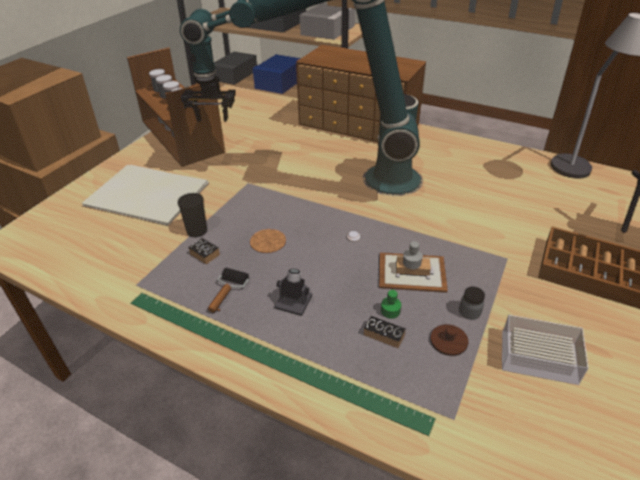

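View pics/top0.png

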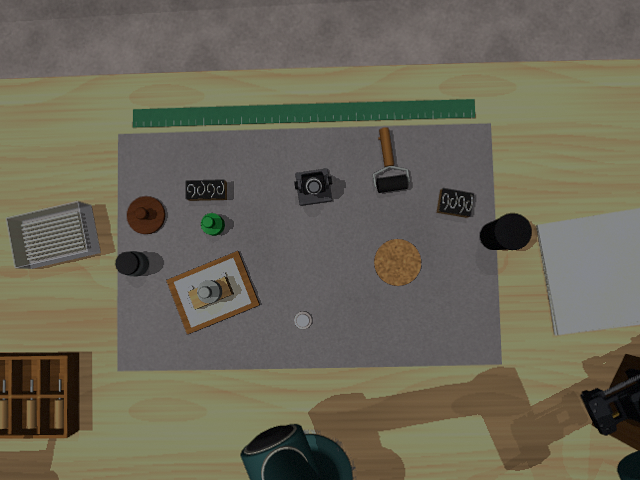

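The top view shows the jig at about (213,292) with the steel weight at (208,290). The green look-alike is at (212,224), the cork pad at (398,262) and the inspection camera at (313,187). Spares are at (206,190) and (456,203), the cap at (303,320). Next I measure these.

```bash
cat > h.py <<'E'
import numpy as np,cv2,pickle
def K(d): return np.array([[d["fx"],0,d["cx"]],[0,d["fy"],d["cy"]],[0,0,1.]])
def rays(d,px):
    px=np.asarray(px,float).reshape(-1,1,2)
    n=cv2.undistortPoints(px,K(d),np.array(d["distortion"])).reshape(-1,2)
    return np.c_[n,np.ones(len(n))]
def onplane(d,px,z):
    r=rays(d,px)@d["R"]; c=-d["R"].T@d["t"]
    return c+r*((z-c[2])/r[:,2])[:,None]
def cloud(d):
    v,u=np.mgrid[0:480,0:640]
    r=rays(d,np.c_[u.ravel(),v.ravel()])*d["range_z"].reshape(-1,1)
    return ((r-d["t"])@d["R"]).reshape(480,640,3)
def proj(d,X):
    rv=cv2.Rodrigues(d["R"])[0]
    return cv2.projectPoints(np.asarray(X,float).reshape(-1,1,3),rv,d["t"],K(d),np.array(d["distortion"]))[0].reshape(-1,2)
def load(n): return pickle.load(open(n+".pkl","rb"))
E
python3 - <<'E'
from h import *
d=load("top0");f=d["frame"];P=cloud(d)
hsv=cv2.cvtColor(f,cv2.COLOR_BGR2HSV)
print("table z",np.median(P[150:180,240:280,2]))
# pad
def blob(m,x0,y0,x1,y1):
    mm=np.zeros_like(m);mm[y0:y1,x0:x1]=m[y0:y1,x0:x1]
    c=max(cv2.findContours(mm,cv2.RETR_EXTERNAL,cv2.CHAIN_APPROX_NONE)[0],key=cv2.contourArea);return c
m=cv2.inRange(hsv,(5,80,60),(25,255,255))
c=blob(m,360,225,440,300);(x,y),ax,an=cv2.fitEllipse(c);w=onplane(d,[[x,y]],.006);print("pad",x,y,ax,w, np.ptp(onplane(d,c.reshape(-1,2),.006),axis=0))
# jig
m2=cv2.inRange(hsv,(5,80,40),(25,255,255))
c=blob(m2,155,240,275,345);r=cv2.minAreaRect(c);b=cv2.boxPoints(r);w=onplane(d,b,.012);print("jig px",b,"\n",w,w.mean(0),[np.linalg.norm(w[i]-w[i-1]) for i in range(4)])
for i in range(4):
    e=w[i]-w[i-1];print(np.degrees(np.arctan2(e[1],e[0])))
# weight knob top: high points in area
A=P[240:345,155:275]
print("max z",np.percentile(A[...,2],[99,99.5,99.9,100]))
k=A[(A[...,2]>.105)];print("knob n",len(k),k.mean(0),k.min(0),k.max(0))
for z0,z1 in((.05,.07),(.07,.09),(.035,.05)):
    k=A[(A[...,2]>z0)&(A[...,2]<z1)];print(z0,len(k),k.mean(0) if len(k) else 0,k.min(0),k.max(0))
for nme,(x0,y0,x1,y1) in dict(cam=(285,160,345,212),green=(195,205,230,240),cap=(290,305,318,335),tumb=(475,205,535,255)).items():
    A=P[y0:y1,x0:x1].reshape(-1,3);A=A[A[:,2]>.01];print(nme,A.min(0),A.max(0),np.median(A,0))
cv2.imwrite("pics/crop1.png",np.hstack([cv2.resize(f[235:345,155:275],(480,440),interpolation=2),cv2.resize(f[150:220,280:350],(320,440),interpolation=2)[:,:320]]))
s=load("scene0")["frame"]
cv2.imwrite("pics/crop2.png",np.hstack([cv2.resize(s[225:330,360:470],(440,420),interpolation=2),cv2.resize(s[250:325,260:325],(360,420),interpolation=2)]))
E
```

```text
table z 0.0016686685119922506
pad 397.21807861328125 262.0036315917969 (46.01896286010742, 46.288902282714844) [[ 0.53316896 -0.23388118  0.006     ]] [0.11764051 0.11757002 0.        ]
jig px [[164.62871 280.0903 ]
 [237.35023 250.40807]
 [259.46375 304.5862 ]
 [186.74223 334.26843]] 
 [[0.49992902 0.36203917 0.012     ]
 [0.5718392  0.17361501 0.012     ]
 [0.43275131 0.11895562 0.012     ]
 [0.36119526 0.30579411 0.012     ]] [0.4664287  0.24010098 0.012     ] [np.float64(0.14970157968352704), np.float64(0.20167978977757295), np.float64(0.149442599982926), np.float64(0.2000722015540265)]
22.068484818051214
-69.11114999985745
-158.5459417256266
110.9560119089723
max z [0.11796455 0.12192386 1.24225106 1.24225106]
knob n 171 [0.47913687 0.15608667 0.43399498] [ 0.45836231 -0.04237559  0.10640188] [0.5006959  0.2484235  1.24225106]
0.05 40 [0.47204331 0.21359188 0.06006397] [0.44410887 0.20686219 0.05013831] [0.49780594 0.23023138 0.06991619]
0.07 286 [0.4707501  0.23042826 0.07786752] [0.44251203 0.20697169 0.07014888] [0.49803792 0.26187419 0.08457594]
0.035 373 [0.4654033  0.23861272 0.04480803] [0.42678538 0.18513828 0.03634312] [0.50461091 0.29346484 0.04989279]
cam [ 0.5006959  -0.06938386  0.01004342] [0.77806561 0.0221222  1.24225106] [ 0.71972488 -0.0254484   0.06723874]
green [ 0.5006959  -0.04237559  0.01048181] [0.66750446 0.26205129 1.24225106] [0.63691669 0.22894308 0.03547119]
cap [ 0.37150676 -0.04237559  0.01009887] [0.5006959  0.03182658 1.24225106] [0.39242399 0.00951011 0.01492607]
tumb [ 0.5006959  -0.52444426  0.0100703 ] [ 0.63690219 -0.04237559  1.24225106] [ 0.59253826 -0.4676477   0.13226541]
```

View pics/crop1.png

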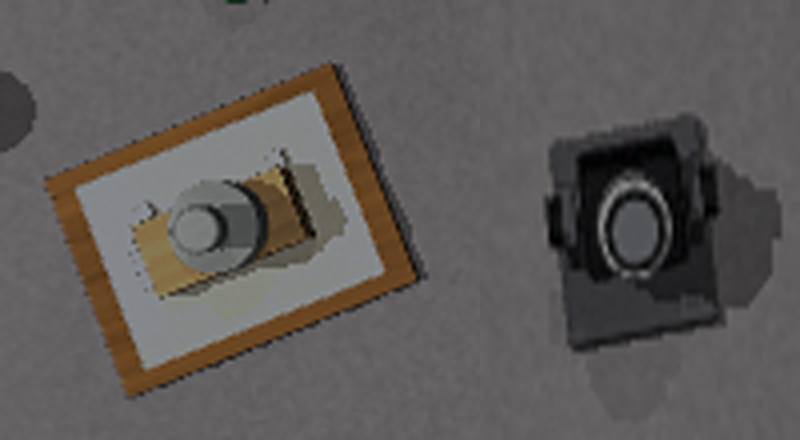

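View pics/crop2.png

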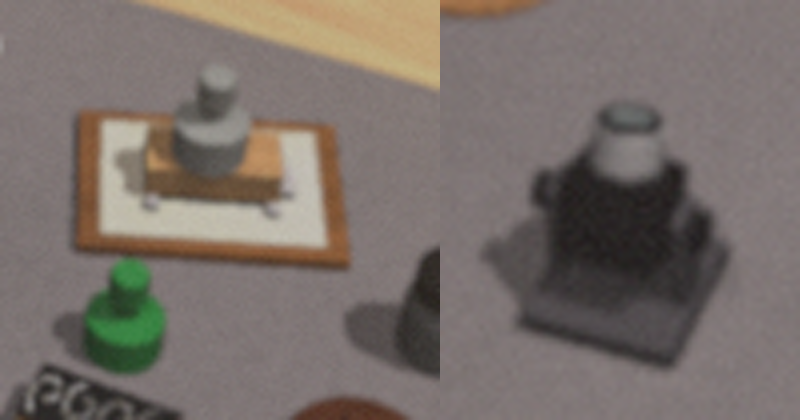

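The crops show the grey steel weight on the block in the jig, which is the one meant. The green one at top (212,224) stands on the table and is the look-alike. The two small stops are on the far (+x) long side. Now I refine the weight, block and lens.

Run:
```python
from h import *
d=load("top0");f=d["frame"];P=cloud(d)
A=P[240:345,155:275].reshape(-1,3)
k=A[(A[:,2]>.112)&(A[:,2]<.125)];k=k[np.hypot(k[:,0]-.475,k[:,1]-.235)<.05]
print("knobtop",len(k),np.median(k,0),(k.min(0)+k.max(0))/2,np.ptp(k,axis=0))
k=A[(A[:,2]>.072)&(A[:,2]<.082)];(c,r)=cv2.minEnclosingCircle(k[:,:2].astype(np.float32));print("body",c,r)
k=A[(A[:,2]>.040)&(A[:,2]<.048)];
r=cv2.minAreaRect((k[:,:2]*1000).astype(np.float32));print("blocktop",r)
print("block rect box",cv2.boxPoints(r))
# same from scene
s=load("scene0");Q=cloud(s)
B=Q[225:330,360:470].reshape(-1,3);B=B[(abs(B[:,0]-.466)<.1)&(abs(B[:,1]-.24)<.1)]
k=B[(B[:,2]>.112)&(B[:,2]<.125)];print("scene knobtop",len(k),np.median(k,0),np.ptp(k,axis=0))
k=B[(B[:,2]>.041)&(B[:,2]<.047)];r=cv2.minAreaRect((k[:,:2]*1000).astype(np.float32));print("scene blocktop",r)
# camera
C=P[160:212,285:345].reshape(-1,3);C=C[(C[:,2]>-.01)&(C[:,2]<.3)]
print("cam max z",np.percentile(C[:,2],[90,95,98,99,100]))
k=C[(C[:,2]>.004)&(C[:,2]<.02)];print("foot?",cv2.minAreaRect((k[:,:2]*1000).astype(np.float32)))
# lens bright ring in the top picture
g=cv2.cvtColor(f,cv2.COLOR_BGR2GRAY)
for nm,dd,(x0,y0,x1,y1) in(("top",d,(285,160,345,212)),("scene",s,(260,250,325,325))):
    G=cv2.cvtColor(dd["frame"],cv2.COLOR_BGR2GRAY)[y0:y1,x0:x1]
    cv2.imwrite(f"pics/cam_{nm}.png",cv2.resize(G,None,fx=8,fy=8,interpolation=2))
np.set_printoptions(precision=3,suppress=True,linewidth=200)
print((P[170:204:2,296:332:2,2]*1000).round().astype(int))
```

```text
knobtop 114 [0.47038037 0.23400422 0.11933002] [0.47129625 0.23465234 0.11849299] [0.02586789 0.02754233 0.01292138]
body (0.4703899621963501, 0.2349078357219696) 0.028017936274409294
blocktop ((466.4410095214844, 239.43441772460938), (48.14671325683594, 100.15258026123047), 20.647689819335938)
block rect box [[426.25604 277.80536]
 [461.5719  184.08594]
 [506.62598 201.06348]
 [471.31012 294.7829 ]]
scene knobtop 67 [0.47448566 0.23820081 0.1207841 ] [0.02822887 0.02967905 0.01217266]
scene blocktop ((466.65521240234375, 241.54013061523438), (54.64888381958008, 97.29712677001953), 20.956825256347656)
cam max z [0.08772994 0.10644762 0.11138801 0.11341947 0.12043969]
foot? ((736.0379028320312, -27.296798706054688), (152.86196899414062, 133.46868896484375), 88.52379608154297)
[[   2    6    0   -3 1242    3    5    7   17   13   17   13   16   16   14    9    2   -4]
 [   4   11   15   11   15   12   15   18   12   55   60   64   65   53   18   15   -2    0]
 [  13   21   14   55   59   69   69   73   81   79   85   88   92   92   15   13   13    1]
 [  13   14   20   84   90   87   9
[... 567 characters left out ...]
08  110  111  109  108   85   79   26   20   13]
 [   3   21   52   19   83   80  107  104  107  111  105  105  102   80   82   18   15   13]
 [   5   12   24   17   73   76   80  100  104  104  107  102   73   18    8   12   19   12]
 [  -1   12   16   12   15   74   11   14   16   12   15 1242   11   20   17   14   12   18]
 [   0   12   11   14   18   15   20   17   17   15   17   15   16   15   17   14   12   13]
 [   4   -1   17   11   13   20    9   12   10   15   19   16   13   17   15   10   15   14]
 [   4    2   19   15   11   17   13   11   14   12   14   15   13   21   14   14   20    8]
 [   0    7   12   15   13   14   16   11   13   15    9   10   11    2    5   -1   -1    1]]
```

View pics/cam_top.png

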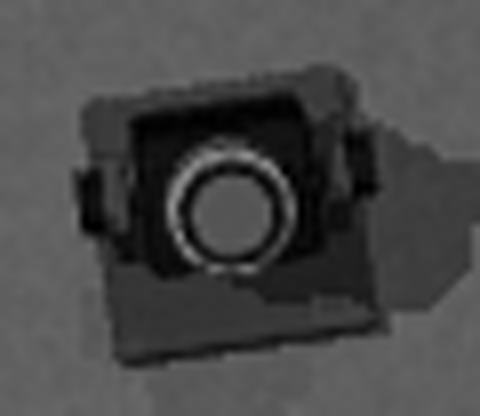

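Request:
{"op": "step_arm", "data": {"plan": [[[0,0,-6.8,0,0,-0.005,1],[0,0,-6.8,0,0,-0.005,1],[0,0,-6.8,0,0,-0.005,1],[0,0,-6.8,0,0,-0.005,1],[0,0,-6.8,0,0,-0.005,1],[0,0,-6.8,0,0,-0.005,1],[0,0,-6.8,0,0,-0.005,1],[0,0,-6.8,0,0,-0.005,1],[0,0,-6.8,0,0,-0.005,1],[0,0,-6.8,0,0,-0.005,1],[0,0,-6.8,0,0,-0.005,1],[0,0,-6.8,0,0,-0.005,1],[0,0,-6.1,0,0,-0.005,1]]]}}

```text
t: 1.23
ee_pos: [0.2672, -0.6145, 0.2955]
ee_rot: [3.14, -0.019, 2.014]
force: [-0.1, 0.2, -0.2]
width: 0.0882
```

Request:
{"op": "step_arm", "data": {"plan": [[[0,0,0.4,0.02,0.032,0,1],[0,0,0.4,0.02,0.032,0,1],[0,0,0.4,0.02,0.032,0,1],[0,0,0.4,0.02,0.032,0,1],[0,0,0.4,0.02,0.032,0,1],[0,0,0.4,0.02,0.032,0,1],[0,0,0.4,0.02,0.032,0,1],[0,0,0.4,0.02,0.032,0,1],[0,0,0.4,0.02,0.032,0,1],[0,0,0.4,0.02,0.032,0,1],[0,0,0,0.02,0.032,0,1],[0,0,0,0.02,0.032,0,1],[0,0,0,0.02,0.032,0,1],[0,0,0,0.02,0.032,0,1],[0,0,0,0.02,0.032,0,1],[0,0,0,0.02,0.032,0,1],[0,0,0,0,0,0,1],[0,0,0,0,0,0,1]]]}}

```text
t: 2.73
ee_pos: [0.6254, -0.0975, 0.2942]
ee_rot: [-3.137, -0.024, 1.941]
force: [-0.6, -0.4, -0.1]
width: 0.0882
```

```bash
cat > snap.py <<'E'
import sys,pickle,cv2
from plant import env
def snap(n,tag):
    d=env.get_image(n); cv2.imwrite(f"pics/{n}{tag}.png",d["frame"]); pickle.dump(d,open(f"{n}{tag}.pkl","wb"))
for n in sys.argv[2:]: snap(n,sys.argv[1])
o=env.observe()
for k in("t","qpos","ee_pos","ee_rot","force","width"): print(k,o[k])
E
python3 snap.py 1 wrist
```

```text
t 2.7833
qpos [-0.20399065  0.16655733  1.61978939  0.01888799  1.37181302 -0.5777681 ]
ee_pos [ 0.62527261 -0.09748843  0.29407608]
ee_rot [-3.13776176 -0.02452416  1.94063968]
force [ 0.8710393   0.90029858 -0.72754321]
width 0.08809397479729335
```

View pics/wrist1.png

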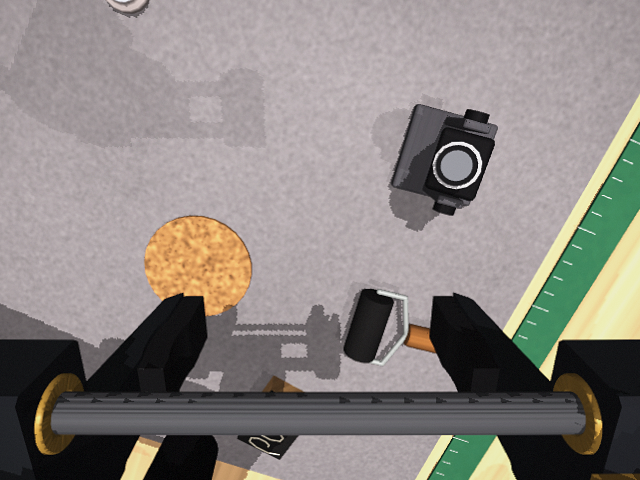

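The wrist view shows the lens ring at (458,165), the camera foot's edges and the cork pad at (198,265). I measure the lens from this picture.

Run:
```python
from h import *
np.set_printoptions(precision=4,suppress=True)
d=load("wrist1");f=d["frame"];P=cloud(d);g=cv2.cvtColor(f,cv2.COLOR_BGR2GRAY)
x0,y0,x1,y1=385,95,505,220
G=g[y0:y1,x0:x1]
# bright ring
m=((G>170)).astype(np.uint8);n,l,st,ce=cv2.connectedComponentsWithStats(m)
i=1+np.argmax([ (s[4] if np.hypot(*(c-np.array([73,70])))<12 else 0) for s,c in zip(st[1:],ce[1:])])
mm=(l==i).astype(np.uint8);c=max(cv2.findContours(mm,0,1)[0],key=len)
(ex,ey),ax,an=cv2.fitEllipse(c);ex+=x0;ey+=y0;print("ring",ex,ey,ax,an,st[i])
ys,xs=np.nonzero(mm);R=P[ys+y0,xs+x0]
# disc inside ring too
disc=np.zeros_like(mm);cv2.drawContours(disc,[c],-1,1,-1);ker=np.ones((3,3),np.uint8)
ys,xs=np.nonzero(cv2.erode(disc,ker));D=P[ys+y0,xs+x0]
for nm,A in(("ring",R),("disc",D)):
    A=A[(A[:,2]>.08)&(A[:,2]<.14)];ce=np.median(A,0);
    for _ in range(3):
        u,s,v=np.linalg.svd(A-A.mean(0),full_matrices=False);nrm=v[2]*np.sign(v[2][2]);r=(A-A.mean(0))@nrm;A=A[abs(r)<2.5*r.std()]
    print(nm,len(A),A.mean(0),"n",nrm,"lean",np.arccos(nrm[2]),"az",np.degrees(np.arctan2(-nrm[1],-nrm[0])),"rms",r.std(),"ext",np.ptp(A,axis=0))
# foot outline from depth
B=P[y0:y1,x0:x1].reshape(-1,3);k=B[(B[:,2]>.004)&(B[:,2]<.2)]
k=k[(abs(k[:,0]-.72)<.08)&(abs(k[:,1]+.02)<.08)]
q=k[(k[:,2]>.008)&(k[:,2]<.02)];print("foot",np.median(q,0),cv2.minAreaRect((q[:,:2]*1000).astype(np.float32)))
# uprights at .07
# triangulate ring centre with top view
t=load("top0");gt=cv2.cvtColor(t["frame"],cv2.COLOR_BGR2GRAY)
a,b=285,160;T=gt[160:212,285:345];m=(T>110).astype(np.uint8);m[:, :18]=0;m[:,40:]=0;m[:16]=0;m[36:]=0
c=max(cv2.findContours(m,0,1)[0],key=cv2.contourArea);(tx,ty),ta,_=cv2.fitEllipse(c);tx+=a;ty+=b;print("top ring",tx,ty,ta)
C=[];V=[]
for dd,p in((d,(ex,ey)),(t,(tx,ty))):
    r=rays(dd,[p])[0]@dd["R"];V.append(r/np.linalg.norm(r));C.append(-dd["R"].T@dd["t"])
M=sum(np.eye(3)-np.outer(v,v) for v in V);bb=sum((np.eye(3)-np.outer(v,v))@c for v,c in zip(V,C));X=np.linalg.solve(M,bb)
print("tri",X,[np.linalg.norm((np.eye(3)-np.outer(v,v))@(X-c)) for v,c in zip(V,C)])
for z in(.105,.11,.115):print(z,onplane(d,[[ex,ey]],z),onplane(t,[[tx,ty]],z))
cv2.imwrite("pics/camw.png",cv2.resize(f[y0:y1,x0:x1],None,fx=5,fy=4.8,interpolation=2))
# pad again
hsv=cv2.cvtColor(f,cv2.COLOR_BGR2HSV);m=cv2.inRange(hsv,(5,80,60),(25,255,255));m[:200]=0;m[290:]=0;m[:,260:]=0;m[:,:130]=0
ys,xs=np.nonzero(m);w=onplane(d,np.c_[xs,ys],.006);print("pad",cv2.minEnclosingCircle(w[:,:2].astype(np.float32)))
```

```text
ring 456.5869674682617 164.9513397216797 (44.10041427612305, 46.9258918762207) 62.66630935668945 [ 48  47  49  47 335]
ring 330 [ 0.7189 -0.0235  0.1071] n [-0.3627 -0.0413  0.931 ] lean 0.3736494557178373 az 6.499451648218449 rms 0.0007072752683047529 ext [0.0343 0.0367 0.0155]
disc 56 [ 0.7217 -0.0168  0.1086] n [-0.3599 -0.0056  0.933 ] lean 0.36821418844302584 az 0.8986970635441998 rms 0.0007843470494494941 ext [0.0269 0.023  0.0122]
foot [ 0.7074 -0.0247  0.0139] ((732.32421875, -26.48836898803711), (85.06842041015625, 85.4404525756836), 6.979549407958984)
top ring 307.3786277770996 183.55955123901367 (1.8823308944702148, 6.72121000289917)
tri [ 0.721  -0.0199  0.098 ] [np.float64(0.008477118437780038), np.float64(0.008477118437780099)]
0.105 [[ 0.7163 -0.028   0.105 ]] [[ 0.7218 -0.0119  0.105 ]]
0.11 [[ 0.7146 -0.028   0.11  ]] [[ 0.7208 -0.012   0.11  ]]
0.115 [[ 0.7128 -0.0279  0.115 ]] [[ 0.7199 -0.0121  0.115 ]]
pad ((0.5343233942985535, -0.23481521010398865), 0.06007371470332146)
```

View pics/camw.png

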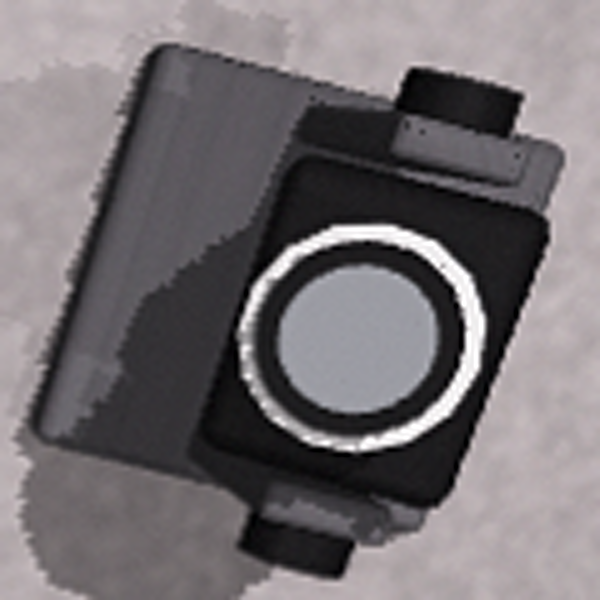

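Run:
```python
from h import *
np.set_printoptions(precision=4,suppress=True)
d=load("wrist1");f=d["frame"];P=cloud(d);g=cv2.cvtColor(f,cv2.COLOR_BGR2GRAY)
# grey glass disc: contour centre; ring band from ellipse
m=((g>105)&(g<200)).astype(np.uint8);M=np.zeros_like(m);M[145:185,438:478]=m[145:185,438:478]
n,l,st,ce=cv2.connectedComponentsWithStats(M);i=l[165,458];print("glass",ce[i],st[i])
m=(g>115).astype(np.uint8);M=np.zeros_like(m);cv2.circle(M,(458,165),29,1,-1);m&=M;m[l==i]=0
c=max(cv2.findContours(m,0,1)[0],key=cv2.contourArea);hull=cv2.convexHull(c);e=cv2.fitEllipse(hull);print("ring outer",e)
ys,xs=np.nonzero(m)
rad=[];A=P[ys,xs];ok=(A[:,2]>.085)&(A[:,2]<.135);A=A[ok]
for _ in range(4):
    c0=A.mean(0);u,s,v=np.linalg.svd(A-c0,full_matrices=False);n_=v[2]*np.sign(v[2][2]);r=(A-c0)@n_;A=A[abs(r)<2.5*r.std()]
print(len(A),c0,n_,"lean",np.arccos(n_[2]),"az",np.degrees(np.arctan2(-n_[1],-n_[0])),r.std())
C=-d["R"].T@d["t"]
for p in(ce[i],e[0]):
    v=rays(d,[p])[0]@d["R"];X=C+v*((c0-C)@n_/(v@n_));print(p,"lens",X)
q=onplane(d,hull.reshape(-1,2),c0[2])
# diameter on the fitted plane
v=rays(d,hull.reshape(-1,2))@d["R"];Q=C+v*(((c0-C)@n_)/(v@n_))[:,None];D=np.linalg.norm(Q-X,axis=1);print("ring radius",D.mean(),D.std(),Q.mean(0))
# box body front face plane
m=np.zeros_like(g);cv2.fillPoly(m,[np.array([[445,135],[490,142],[474,192],[430,183]],np.int32)],1);cv2.circle(m,(458,165),29,0,-1)
ys,xs=np.nonzero(m);A=P[ys,xs];A=A[(A[:,2]>.06)&(A[:,2]<.12)]
for _ in range(5):
    c1=A.mean(0);u,s,v=np.linalg.svd(A-c1,full_matrices=False);n1=v[2]*np.sign(v[2][2]);r=(A-c1)@n1;A=A[abs(r)<2*r.std()]
print("box face",len(A),c1,n1,np.arccos(n1[2]),np.degrees(np.arctan2(-n1[1],-n1[0])),r.std())
```

```text
glass [456.0922 165.2279] [441 150  31  31 759]
ring outer ((456.8026428222656, 164.767822265625), (46.9560546875, 49.7880744934082), 64.64712524414062)
440 [ 0.7172 -0.0267  0.1063] [-0.3592 -0.0395  0.9324] lean 0.3697767171195627 az 6.281693468832558 0.0007611612769594874
[456.0922 165.2279] lens [ 0.7158 -0.0284  0.1057]
(456.8026428222656, 164.767822265625) lens [ 0.7161 -0.0278  0.1058]
ring radius 0.018608356845154904 0.0003165616739390508 [ 0.7184 -0.0286  0.1067]
box face 159 [ 0.7275 -0.0148  0.0872] [-0.3705 -0.0423  0.9279] 0.38217650422273114 6.519191924897465 0.0005750573238483973
```

```bash
cat > go.py <<'E'
import sys,numpy as np
from scipy.spatial.transform import Rotation as R
from plant import env
np.set_printoptions(precision=4,suppress=True)
def go(p,Rt=None,rpy=None):
    o=env.observe();R0=R.from_euler("xyz",o["ee_rot"])
    T=R.from_matrix(Rt) if Rt is not None else R.from_euler("xyz",rpy)
    print("t",round(o["t"],2),"pos",o["ee_pos"],"rot",o["ee_rot"],"F",o["force"],"w",o["width"])
    print("rotvec deg",np.degrees((R0.inv()*T).as_rotvec()),"shift",R0.inv().apply(np.array(p)-o["ee_pos"]),np.linalg.norm(np.array(p)-o["ee_pos"]))
if __name__=="__main__":
    a=[float(x) for x in sys.argv[1:]]
    go(a[:3],rpy=[np.pi,0,np.radians(a[3])])
E
python3 go.py .4705 .2345 .16 111.2
```

```text
t 2.78 pos [ 0.6253 -0.0975  0.2941] rot [-3.1378 -0.0245  1.9406] F [ 0.871   0.9003 -0.7275] w 0.08809397479729335
rotvec deg [-0.2194 -1.4051 -0.0068] shift [ 0.3621 -0.0238  0.1431] 0.3900606037288065
```

Request:
{"op": "step_arm", "data": {"plan": [[[-0.1,-0.5,0,0.033,-0.002,0.004,1],[-0.1,-0.5,0,0.033,-0.002,0.004,1],[0,-0.4,0,0.033,-0.002,0.006,1],[0,0,0,0.033,-0.002,0.01,1],[0,0,0,0.033,-0.002,0.01,1],[0,0,0,0.033,-0.002,0.012,1],[0,0,0,0.033,-0.002,0.014,1],[0,0,0,0.033,-0.002,0.015,1],[0,0,0,0.033,-0.002,0.017,1],[0,0,0,0.033,-0.002,0.017,1],[0,0,0,0.03,-0.002,0.017,1],[0,0,0,0,0,0,1],[0,0,0,0,0,0,1]]]}}

```text
t: 3.87
ee_pos: [0.4685, 0.2212, 0.1625]
ee_rot: [3.141, 0.01, 1.912]
force: [0.6, -0.4, 0.5]
width: 0.0884
```

```bash
python3 snap.py 2 wrist; python3 go.py .4705 .2345 .087 111.2
```

```text
t 3.9167
qpos [ 0.39862684  0.02957159  2.01786017 -0.01055657  1.09534387  0.06284547]
ee_pos [0.4682186  0.22075525 0.16230525]
ee_rot [-3.14097845  0.00943714  1.91141836]
force [-0.30434281 -0.29160616  0.25082037]
width 0.08805406357589378
t 3.92 pos [0.4682 0.2208 0.1623] rot [-3.141   0.0094  1.9114] F [-0.3043 -0.2916  0.2508] w 0.08805406357589378
rotvec deg [-0.0431  0.5402 -1.6839] shift [0.0129 0.0068 0.0752] 0.07658331457196355
```

View pics/wrist2.png

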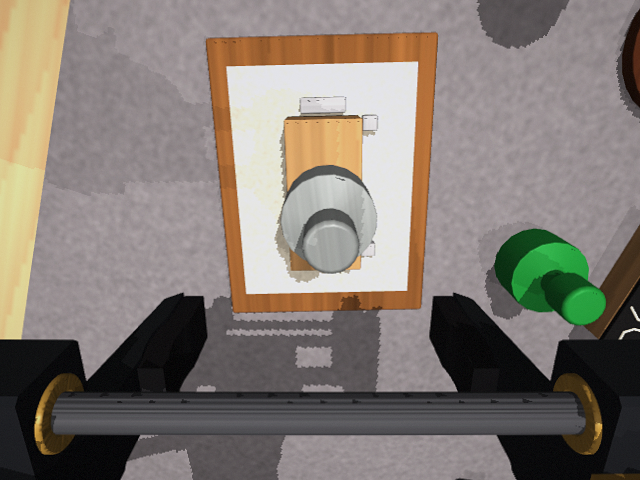

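The picture shows the steel knob top at about (331,246), the block top's far corners at (285,118) and (361,118), and the green look-alike off to the right at (580,300). I check the knob and block against the earlier values.

Run:
```python
from h import *
np.set_printoptions(precision=4,suppress=True)
d=load("wrist2");P=cloud(d)
A=P[160:280,270:390].reshape(-1,3);k=A[(A[:,2]>.114)&(A[:,2]<.124)];print("knob",len(k),np.median(k[:,2]),cv2.minEnclosingCircle(k[:,:2].astype(np.float32)))
k=A[(A[:,2]>.07)&(A[:,2]<.08)];print("body",len(k),cv2.minEnclosingCircle(k[:,:2].astype(np.float32)))
A=P[100:290,270:380].reshape(-1,3);k=A[(A[:,2]>.040)&(A[:,2]<.047)];print("block",np.median(k[:,2]),cv2.minAreaRect((k[:,:2]*1000).astype(np.float32)))
w=onplane(d,[[285,118],[361,117]],.044);e=w[1]-w[0];print(w,np.linalg.norm(e),np.degrees(np.arctan2(e[1],e[0])))
```

```text
knob 2482 0.11888443142426951 ((0.4713048040866852, 0.2331799864768982), 0.014334687031805515)
body 4276 ((0.4710136353969574, 0.2333841472864151), 0.02802482806146145)
block 0.0440866499624528 ((467.82781982421875, 237.72738647460938), (49.688209533691406, 100.20710754394531), 20.95699691772461)
[[0.4281 0.2769 0.044 ]
 [0.4711 0.2929 0.044 ]] 0.04590417909433744 20.328739999491383
```

Request:
{"op": "step_arm", "data": {"plan": [[[0,0.3,-0.8,0.006,0.0035,0,1],[0,0.2,-0.8,0.006,0.0035,0,1],[0,0,0,0,0,0.01,1],[0,0,0,0,0,0.02,1],[0,0,0,0,0,0.02,1],[0,0,0,0,0,0.015,1],[0,0,0,0,0,0.006,1],[0,0,0,0,0,0,1],[0,0,0,0,0,0,1]]]}}

```text
t: 4.67
ee_pos: [0.4815, 0.2298, 0.0935]
ee_rot: [3.128, 0.001, 1.931]
force: [-0.4, 0.3, 0.0]
width: 0.0879
```

```bash
python3 go.py .471 .2337 .087 110.8
```

```text
t 4.67 pos [0.4815 0.2298 0.0935] rot [3.1285 0.001  1.9305] F [-0.4253  0.2736  0.024 ] w 0.08788796224761977
rotvec deg [ 0.7512  0.0613 -0.1874] shift [ 0.0073 -0.0086  0.0064] 0.012969547352534617
```

Request:
{"op": "step_arm", "data": {"plan": [[[0.7,0,0,0.004,-0.005,0.003,1],[0,0,0,0.003,-0.004,0.003,1],[0,0,0,0,0,0,1],[0,0,0,0,0,0,1]]]}}

```text
t: 5.0
ee_pos: [0.4719, 0.2339, 0.0896]
ee_rot: [3.138, 0.001, 1.929]
force: [0.0, 0.1, -0.2]
width: 0.0881
```

```bash
python3 go.py .471 .2337 .087 110.8
```

```text
t 5.0 pos [0.4719 0.2339 0.0896] rot [3.1375 0.0008 1.9294] F [ 0.0261  0.1161 -0.229 ] w 0.08812816108953575
rotvec deg [ 0.2321  0.0467 -0.2506] shift [ 0.0001 -0.0009  0.0026] 0.002735210153058132
```

Well aligned, so I grip the knob.

Request:
{"op": "step_arm", "data": {"plan": [[[0,0,0,0,-0.001,0.002,0.6],[0,0,0,0,0,0,0.3],[0,0,0,0,0,0,0.2],[0,0,0,0,0,0,0.2],[0,0,0,0,0,0,0.2],[0,0,0,0,0,0,0.2],[0,0,0,0,0,0,0.2],[0,0,0,0,0,0,0.2]]], "newtons": 40}}

```text
t: 5.67
ee_pos: [0.4718, 0.2344, 0.0893]
ee_rot: [3.134, 0.001, 1.931]
force: [0.4, 0.3, 1.3]
width: 0.037
```

Request:
{"op": "step_arm", "data": {"plan": [[[0,0,0,0,0,0,0.1],[0,0,0,0,0,0,0.1],[0,0,0,0,0,0,0.1],[0,0,0,0,0,0,0.1],[0,0,0,0,0,0,0.1]]]}}

```text
t: 6.08
ee_pos: [0.4711, 0.2341, 0.0892]
ee_rot: [3.136, 0.001, 1.93]
force: [-1.1, 0.2, -0.0]
width: 0.0264
```

Request:
{"op": "step_arm", "data": {"plan": [[[0,0,0,0,0,-0.005,0.1],[0,0,0,0,0,-0.01,0.1],[0,0,0,0,0,-0.015,0.1],[0,0,0,0,0,-0.02,0.1],[0,0,0,0,0,-0.02,0.1],[0,0,0,0,0,-0.02,0.1],[0,0,0,0,0,-0.01,0.1],[0,0,0,0,0,0,0.1]]]}}

```text
t: 6.75
ee_pos: [0.4652, 0.2315, 0.1892]
ee_rot: [-3.133, 0.002, 1.93]
force: [0.3, 0.9, -3.0]
width: 0.0263
```

```bash
python3 snap.py 3 wrist; python3 go.py .534 -.2345 .18 110.8
```

```text
t 6.8
qpos [ 4.14631069e-01  1.32711294e-02  1.98334344e+00 -1.35716656e-03
  1.15395597e+00  5.55612362e-02]
ee_pos [0.46497901 0.23140358 0.18834188]
ee_rot [-3.13269692e+00  1.73264388e-03  1.93042892e+00]
force [-0.50771967  0.34669911 -4.18559311]
width 0.026701957222821017
t 6.8 pos [0.465  0.2314 0.1883] rot [-3.1327  0.0017  1.9304] F [-0.5077  0.3467 -4.1856] w 0.026701957222821017
rotvec deg [-0.5099  0.0984 -0.195 ] shift [-0.4604 -0.0993  0.01  ] 0.47106223062798286
```

View pics/wrist3.png

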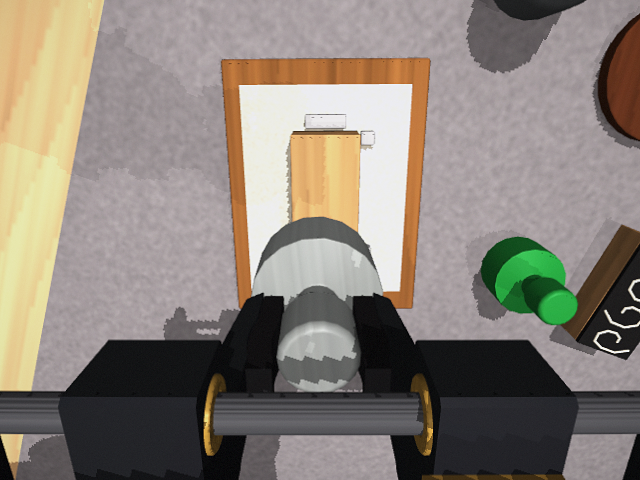

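The weight hangs upright in the fingers and the block is still against its stops. Carrying the weight to the pad.

Request:
{"op": "step_arm", "data": {"plan": [[[-0.3,0,0,-0.015,-0.003,0,0.1],[0,0,0,-0.025,-0.006,0,0.1],[0,0,0,-0.033,-0.007,0,0.1],[0,0,0,-0.033,-0.007,0,0.1],[0,0,0,-0.033,-0.007,0,0.1],[0,0,0,-0.033,-0.007,0,0.1],[0,0,0,-0.033,-0.007,0,0.1],[0,0,0,-0.033,-0.007,0,0.1],[0,0,0,-0.033,-0.007,0,0.1],[0,0,0,-0.033,-0.007,0,0.1],[0,0,0,-0.033,-0.007,0,0.1],[0,0,0,-0.033,-0.007,0,0.1],[0,0,0,-0.033,-0.007,0,0.1],[0,0,0,-0.025,-0.006,0,0.1],[0,0,0,-0.015,-0.003,0,0.1],[0,0,0,0,0,0,0.1],[0,0,0,0,0,0,0.1]]]}}

```text
t: 8.22
ee_pos: [0.5194, -0.2351, 0.1592]
ee_rot: [-3.108, -0.018, 1.934]
force: [-0.6, -0.1, -4.6]
width: 0.0266
```

```bash
python3 snap.py 4 wrist; python3 go.py .534 -.2345 .10 110.8
```

```text
t 8.2667
qpos [-0.46070578  0.15372509  1.88931486 -0.01440452  1.13545003 -0.8183892 ]
ee_pos [ 0.51917494 -0.23484425  0.15894544]
ee_rot [-3.10697889 -0.01819379  1.93448064]
force [-0.63008141 -0.0232295  -5.04526416]
width 0.026306394327083957
t 8.27 pos [ 0.5192 -0.2348  0.1589] rot [-3.107  -0.0182  1.9345] F [-0.6301 -0.0232 -5.0453] w 0.026306394327083957
rotvec deg [-1.9835 -1.0417  0.0556] shift [-0.006   0.016   0.0583] 0.06078211705107882
```

View pics/wrist4.png

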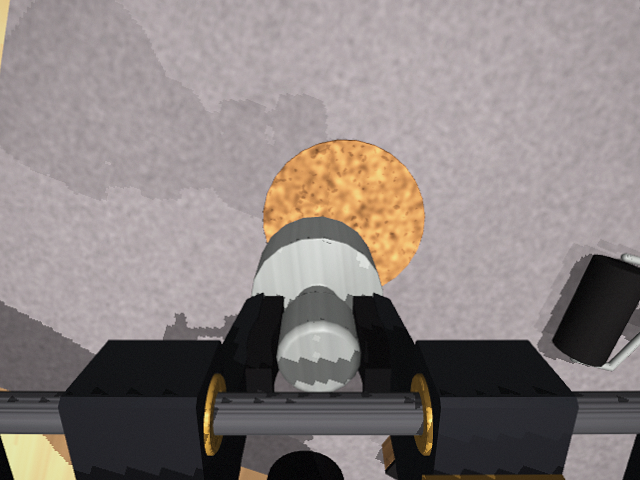

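Request:
{"op": "step_arm", "data": {"plan": [[[-1,-0.5,0,-0.003,0.008,0,0.1],[-1,-0.5,0,-0.003,0.008,0.01,0.1],[0,0,0,0,0,0.015,0.1],[0,0,0,0,0,0.015,0.1],[0,0,0,0,0,0.01,0.1],[0,0,0,0,0,0,0.1],[0,0,0,0,0,0,0.1]]]}}

```text
t: 8.85
ee_pos: [0.5384, -0.2258, 0.1048]
ee_rot: [3.135, -0.002, 1.942]
force: [-0.1, -0.5, -4.2]
width: 0.0266
```

```bash
python3 go.py .534 -.2345 .052 110.8
```

```text
t 8.85 pos [ 0.5384 -0.2258  0.1048] rot [ 3.1355 -0.0019  1.9423] F [-0.0895 -0.4951 -4.1548] w 0.026630626003829327
rotvec deg [ 0.3491 -0.1108  0.4878] shift [-0.0066 -0.0075  0.0528] 0.0537390812799735
```

Request:
{"op": "step_arm", "data": {"plan": [[[0.2,0,0,-0.003,-0.003,0,0.1],[0.1,0,0,-0.003,-0.003,0.01,0.1],[0,0,0,0,0,0.014,0.1],[0,0,0,0,0,0.01,0.1],[0,0,0,0,0,0.006,0.1],[0,0,0,0,0,0.003,0.1],[0,0,0,0,0,0,0.1],[0,0,0,0,0,0,0.1]]]}}

```text
t: 9.52
ee_pos: [0.5375, -0.2354, 0.0624]
ee_rot: [3.137, 0.003, 1.944]
force: [-0.2, -0.2, -4.3]
width: 0.0269
```

```bash
python3 go.py .534 -.2345 .052 110.8
```

```text
t 9.52 pos [ 0.5375 -0.2354  0.0624] rot [3.1368 0.0034 1.9437] F [-0.195  -0.1633 -4.2526] w 0.026904936440865862
rotvec deg [0.2784 0.1951 0.5688] shift [ 0.0021 -0.0029  0.0104] 0.01104141403790704
```

Request:
{"op": "step_arm", "data": {"plan": [[[0.2,0.2,0,0.002,-0.003,0.002,0.1],[0,0,0,0,0,0.003,0.1],[0,0,0,0,0,0.003,0.1],[0,0,0,0,0,0.002,0.1],[0,0,0,0,0,0,0.1],[0,0,0,0,0,0,0.1]]]}}

```text
t: 10.02
ee_pos: [0.5349, -0.2353, 0.0532]
ee_rot: [3.138, 0.002, 1.944]
force: [0.4, -0.4, -4.0]
width: 0.0267
```

Request:
{"op": "step_arm", "data": {"plan": [[[0,0,0,0,0,0.002,0.1],[0,0,0,0,0,0.002,0.1],[0,0,0,0,0,0,0.1]]]}}

```text
t: 10.27
ee_pos: [0.5359, -0.2363, 0.052]
ee_rot: [3.138, 0.004, 1.944]
force: [0.4, -0.1, -5.0]
width: 0.0265
```

Request:
{"op": "step_arm", "data": {"plan": [[[0,0,0,0,0,0.002,0.1],[0,0,0,0,0,0.002,0.1],[0,0,0,0,0,0.002,0.1],[0,0,0,0,0,0,0.1]]]}}

```text
t: 10.6
ee_pos: [0.5374, -0.2377, 0.052]
ee_rot: [3.137, 0.007, 1.945]
force: [0.6, -0.3, -4.5]
width: 0.0265
```

```bash
python3 snap.py 5 wrist scene
python3 - <<'E'
import cv2
s=cv2.imread("pics/scene5.png");cv2.imwrite("pics/sc5.png",cv2.resize(s[190:270,220:320],None,fx=7,fy=7,interpolation=2))
E
```

```text
t 10.7
qpos [-4.58312368e-01  2.78921665e-01  1.96094816e+00 -1.18820381e-03
  8.92757282e-01 -8.31304111e-01]
ee_pos [ 0.53754244 -0.23778157  0.05146341]
ee_rot [3.1362394  0.00725166 1.94450983]
force [ 0.11651915 -0.06153981 -4.43334735]
width 0.026929675440979798
```

View pics/sc5.png

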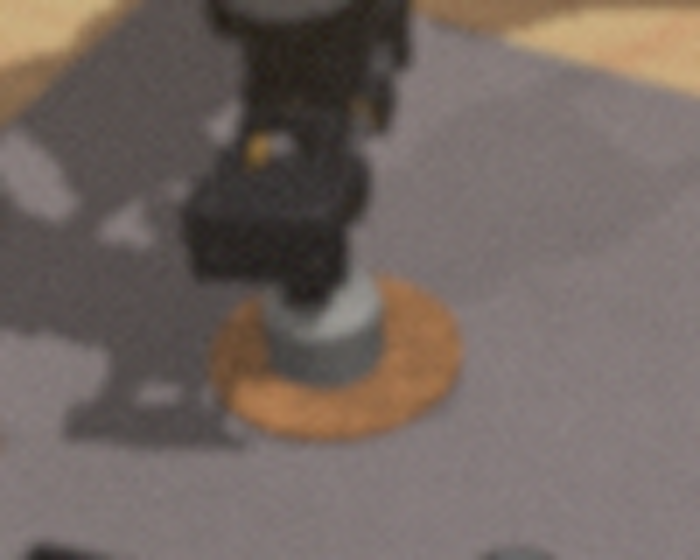

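View pics/wrist5.png

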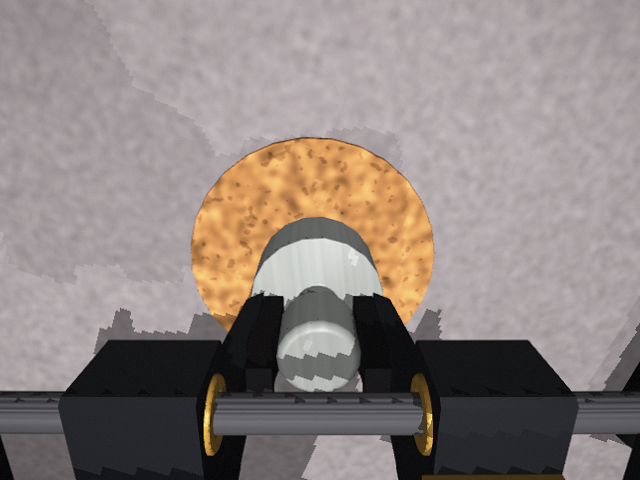

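The weight is centred over the pad and close to touching it. I lower until the vertical load disappears.

Request:
{"op": "step_arm", "data": {"plan": [[[0,0,0,0,0,0.004,0.1],[0,0,0,0,0,0,0.1]]]}}

```text
t: 10.87
ee_pos: [0.5384, -0.2391, 0.0522]
ee_rot: [3.136, 0.009, 1.945]
force: [0.4, -0.0, -4.3]
width: 0.0266
```

Request:
{"op": "step_arm", "data": {"plan": [[[0,0,0,0.002,-0.001,0.005,0.1],[0,-0.3,0,0.002,-0.001,0.005,0.1],[0,0,0,0,0,0.005,0.1]]]}}

```text
t: 11.12
ee_pos: [0.5402, -0.2407, 0.0511]
ee_rot: [3.132, 0.024, 1.946]
force: [-18.2, 9.6, 37.2]
width: 0.0268
```

Request:
{"op": "step_arm", "data": {"plan": [[[0,0,0,0,0,-0.001,0.1],[0,0,0,0,0,0,0.1]]]}}

```text
t: 11.28
ee_pos: [0.5413, -0.2411, 0.0543]
ee_rot: [3.13, 0.027, 1.946]
force: [0.0, -0.3, -5.3]
width: 0.0267
```

```bash
python3 go.py .534 -.2345 .055 111.2
```

```text
t 11.28 pos [ 0.5413 -0.2411  0.0543] rot [3.1297 0.0269 1.9459] F [ 0.0362 -0.2783 -5.2748] w 0.02665492405761339
rotvec deg [0.6865 1.5399 0.3002] shift [ 0.0088 -0.0043 -0.001 ] 0.009870305212802835
```

Request:
{"op": "step_arm", "data": {"plan": [[[0.4,0.8,0.2,0.005,-0.002,-0.003,0.1],[0.3,0.7,0,0.004,-0.002,-0.002,0.1],[0,0,0,0,0,0,0.1],[0,0,0,0,0,0,0.1]]]}}

```text
t: 11.62
ee_pos: [0.5315, -0.232, 0.0549]
ee_rot: [-3.137, -0.006, 1.942]
force: [-0.1, 0.7, -4.8]
width: 0.0266
```

```bash
python3 go.py .534 -.2345 .052 111.2
```

```text
t 11.62 pos [ 0.5315 -0.232   0.0549] rot [-3.1371 -0.006   1.9422] F [-0.0551  0.7279 -4.7534] w 0.02663840501535282
rotvec deg [-0.2595 -0.3439  0.0815] shift [-0.0033  0.0015  0.0029] 0.0046184384284501424
```

Request:
{"op": "step_arm", "data": {"plan": [[[-0.2,-0.3,0,-0.002,0.001,0.002,0.1],[0,0,0,0,0,0.001,0.1],[0,0,0,0,0,0,0.1]]]}}

```text
t: 11.87
ee_pos: [0.533, -0.2336, 0.0514]
ee_rot: [-3.14, -0.001, 1.943]
force: [-1.5, 0.1, -0.1]
width: 0.0264
```

Now in light contact (vertical force about 0) and upright, so I release.

Request:
{"op": "step_arm", "data": {"plan": [[[0,0,0,0,0,0,0.5],[0,0,0,0,0,0,0.9],[0,0,0,0,0,0,1],[0,0,0,0,0,0,1],[0,0,0,0,0,0,1],[0,0,0,0,0,0,1],[0,0,0,0,0,0,1]]]}}

```text
t: 12.45
ee_pos: [0.536, -0.2351, 0.0534]
ee_rot: [3.139, 0.004, 1.942]
force: [0.0, -0.3, 0.8]
width: 0.0712
```

Request:
{"op": "step_arm", "data": {"plan": [[[0,0,0,0,0,-0.008,1],[0,0,0,0,0,-0.012,1],[0,0,0,0,0,-0.02,1],[0,0,0,0,0,-0.03,1],[0,0,0,0,0,-0.035,1],[0,0,0,0,0,-0.035,1],[0,0,0,0,0,-0.01,1],[0,0,0,0,0,0,1]]]}}

```text
t: 13.12
ee_pos: [0.5341, -0.234, 0.2141]
ee_rot: [3.14, 0.002, 1.942]
force: [0.1, 0.4, 0.4]
width: 0.0881
```

```bash
python3 snap.py 6 wrist; python3 go.py .467 .2385 .13 110.8
python3 - <<'E'
from h import *
np.set_printoptions(precision=4,suppress=True)
d=load("wrist6");P=cloud(d).reshape(-1,3);k=P[np.hypot(P[:,0]-.534,P[:,1]+.235)<.06]
for a,b in((.076,.086),(.034,.044)):
    q=k[(k[:,2]>a)&(k[:,2]<b)];print(a,len(q),np.median(q[:,2]),cv2.minEnclosingCircle(q[:,:2].astype(np.float32)))
E
```

```text
t 13.1667
qpos [-4.55322827e-01  1.07293374e-01  1.83516160e+00 -6.02880675e-04
  1.19638458e+00 -8.26726059e-01]
ee_pos [ 0.5342903  -0.23409624  0.21365677]
ee_rot [3.14014132e+00 2.40590695e-03 1.94241753e+00]
force [ 1.33208504 -0.44383489  0.23855215]
width 0.08831395403485462
t 13.17 pos [ 0.5343 -0.2341  0.2137] rot [3.1401 0.0024 1.9424] F [ 1.3321 -0.4438  0.2386] w 0.08831395403485462
rotvec deg [0.0837 0.1375 0.4924] shift [0.465  0.1088 0.0827] 0.4846376451816267
0.076 1229 0.08086013713040158 ((0.5324121117591858, -0.2340288609266281), 0.014075707644224167)
0.034 2392 0.03937013815923899 ((0.53236985206604, -0.23396427929401398), 0.02802394889295101)
```

View pics/wrist6.png

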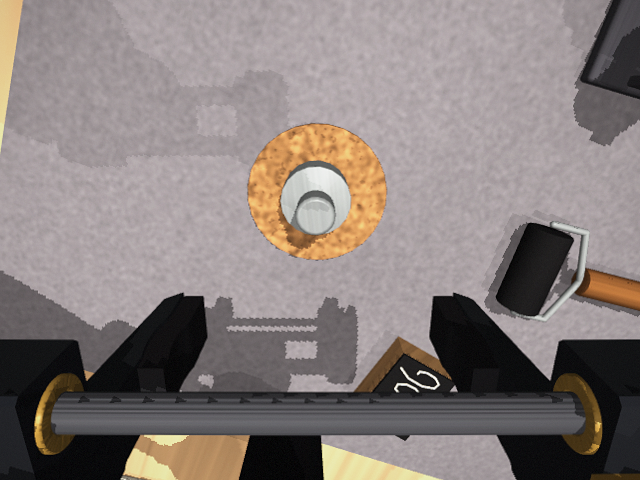

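The weight stands upright on the pad at (.532,-.234), 2 mm from its middle; in the picture its knob is at (316,213). Now to the block.

Request:
{"op": "step_arm", "data": {"plan": [[[0,0,0,0.02,0.005,0,1],[0,0,0,0.037,0.009,0,1],[0,0,0,0.037,0.009,0,1],[0,0,0,0.037,0.009,0,1],[0,0,0,0.037,0.009,0,1],[0,0,0,0.037,0.009,0,1],[0,0,0,0.037,0.009,0,1],[0,0,0,0.037,0.009,0,1],[0,0,0,0.037,0.009,0.01,1],[0,0,0,0.037,0.009,0.015,1],[0,0,0,0.037,0.009,0.02,1],[0,0,0,0.037,0.009,0.02,1],[0,0,0,0.025,0.006,0.015,1],[0,0,0,0,0,0,1],[0,0,0,0,0,0,1]]]}}

```text
t: 14.42
ee_pos: [0.4548, 0.2349, 0.1072]
ee_rot: [-3.111, -0.003, 1.937]
force: [-0.0, 0.0, -0.5]
width: 0.0883
```

```bash
python3 snap.py 7 wrist
python3 - <<'E'
from h import *
np.set_printoptions(precision=4,suppress=True)
d=load("wrist7");P=cloud(d);k=P.reshape(-1,3);k=k[(k[:,2]>.040)&(k[:,2]<.048)&(np.hypot(k[:,0]-.467,k[:,1]-.239)<.065)]
print(len(k),np.median(k[:,2]),cv2.minAreaRect((k[:,:2]*1000).astype(np.float32)))
E
python3 go.py .467 .2385 .08 110.8
```

```text
t 14.4667
qpos [0.42406181 0.09854788 2.05837428 0.00618752 1.01645392 0.05600039]
ee_pos [0.45428751 0.23437355 0.10686543]
ee_rot [-3.10956184 -0.00336753  1.93546318]
force [-0.40360916  1.14857335 -1.43980731]
width 0.0882337200321899
15866 0.044117642990899895 ((467.3637390136719, 237.2042236328125), (48.138031005859375, 101.09091186523438), 20.79952049255371)
t 14.47 pos [0.4543 0.2344 0.1069] rot [-3.1096 -0.0034  1.9355] F [-0.4036  1.1486 -1.4398] w 0.0882337200321899
rotvec deg [-1.8354 -0.1914  0.097 ] shift [-0.0008  0.0142  0.0264] 0.030006433223322013
```

View pics/wrist7.png

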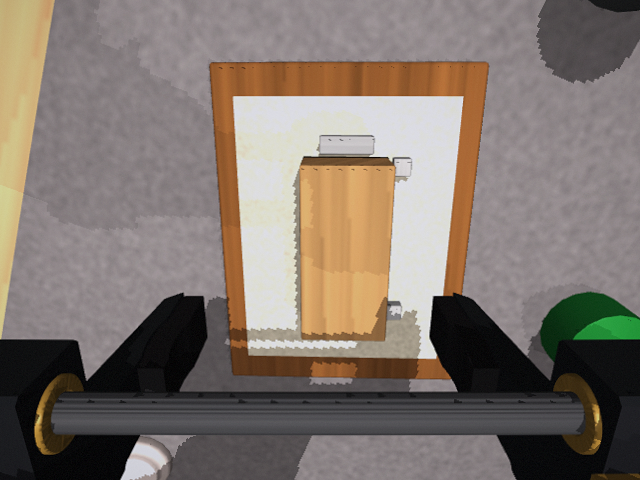

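Request:
{"op": "step_arm", "data": {"plan": [[[-1,-0.1,0,0,0.007,0,1],[-0.8,-0.1,0,-0.001,0.007,0,1],[0,0,0,0,0,0.01,1],[0,0,0,0,0,0.01,1],[0,0,0,0,0,0.01,1],[0,0,0,0,0,0,1],[0,0,0,0,0,0,1]]]}}

```text
t: 15.05
ee_pos: [0.472, 0.2333, 0.0748]
ee_rot: [3.136, 0.002, 1.928]
force: [0.6, 0.1, 0.4]
width: 0.0879
```

```bash
python3 go.py .4673 .2378 .020 110.8
```

```text
t 15.05 pos [0.472  0.2333 0.0748] rot [3.136  0.0018 1.9278] F [0.5795 0.0854 0.4103] w 0.0879386611651383
rotvec deg [ 0.3191  0.1036 -0.3475] shift [ 0.006  -0.0032  0.0548] 0.05516639304124261
```

Request:
{"op": "step_arm", "data": {"plan": [[[0.3,0,-0.3,0.003,-0.001,0,1],[0,0,0,0.003,-0.001,0.008,1],[0,0,0,0,-0.001,0.014,1],[0,0,0,0,0,0.014,1],[0,0,0,0,0,0.01,1],[0,0,0,0,0,0.004,1],[0,0,0,0,0,0,1],[0,0,0,0,0,0,1]]]}}

```text
t: 15.72
ee_pos: [0.4673, 0.2394, 0.0224]
ee_rot: [3.14, 0.001, 1.934]
force: [0.3, 0.1, 0.5]
width: 0.0882
```

```bash
python3 go.py .4673 .2378 .020 110.8
```

```text
t 15.72 pos [0.4673 0.2394 0.0224] rot [3.1396 0.0013 1.9336] F [0.33   0.0528 0.4741] w 0.08821898934525214
rotvec deg [ 0.1126  0.0732 -0.0122] shift [-0.0015 -0.0006  0.0024] 0.002923323182385923
```

Request:
{"op": "step_arm", "data": {"plan": [[[0,0,0,-0.001,0,0.003,1],[0,0,0,0,0,0,0.5],[0,0,0,0,0,0,0.45],[0,0,0,0,0,0,0.4],[0,0,0,0,0,0,0.4],[0,0,0,0,0,0,0.4],[0,0,0,0,0,0,0.4],[0,0,0,0,0,0,0.4],[0,0,0,0,0,0,0.4],[0,0,0,0,0,0,0.4]]], "newtons": 35}}

```text
t: 16.55
ee_pos: [0.469, 0.2391, 0.0218]
ee_rot: [3.136, 0.001, 1.934]
force: [0.1, 0.3, 0.7]
width: 0.0479
```

Request:
{"op": "step_arm", "data": {"plan": [[[0,0,0,0,0,0,0.35],[0,0,0,0,0,-0.006,0.35],[0,0,0,0,0,-0.012,0.35],[0,0,0,0,0,-0.02,0.35],[0,0,0,0,0,-0.03,0.35],[0,0,0,0,0,-0.035,0.35],[0,0,0,0,0,-0.035,0.35],[0,0,0,0,0,-0.035,0.35],[0,0,0,0,0,-0.035,0.35],[0,0,0,0,0,-0.03,0.35],[0,0,0,0,0,-0.02,0.35],[0,0,0,0,0,0,0.35]]]}}

```text
t: 17.55
ee_pos: [0.4652, 0.2377, 0.2986]
ee_rot: [3.136, 0.001, 1.933]
force: [0.2, 0.9, -0.2]
width: 0.0475
```

```bash
python3 snap.py 8 wrist
cat > final.py <<'E'
import sys
from h import *; from go import *
L=np.array([.716,-.028,.106]);az=np.radians(6.8);lean=.373
n=np.array([-np.sin(lean)*np.cos(az),-np.sin(lean)*np.sin(az),np.cos(lean)])
V=L+.12*n
off=np.array([float(x) for x in (sys.argv[2:5] or [0,0,.0098])]) # face centre in tool frame
z=-n; lev=np.array([-np.sin(az),np.cos(az),0])  # level direction, near +y
x=lev; y=np.cross(z,x); T=np.c_[x,y,z]
back=float(sys.argv[1])
p=V+n*back-T@off
print("view",V,"tcp target",p,"rpy",R.from_matrix(T).as_euler("xyz"))
o=env.observe();R0=R.from_euler("xyz",o["ee_rot"])
go(p,Rt=T)
print("world delta",p-o["ee_pos"])
E
python3 final.py .10
```

```text
t 17.6
qpos [ 4.25621806e-01 -6.27946839e-02  1.85505976e+00 -1.38979800e-03
  1.34527583e+00  6.32823454e-02]
ee_pos [0.4647116  0.23750194 0.29678114]
ee_rot [3.13746348e+00 1.09692001e-03 1.93344156e+00]
force [ 0.26780886  0.46006213 -0.49445829]
width 0.04750613295668168
view [ 0.6726 -0.0332  0.2177] tcp target [ 0.6328 -0.0379  0.32  ] rpy [2.7686 0.     1.6895]
t 17.6 pos [0.4647 0.2375 0.2968] rot [3.1375 0.0011 1.9334] F [ 0.2678  0.4601 -0.4945] w 0.04750613295668168
rotvec deg [-21.0217  -2.5732  13.8198] shift [-0.3172  0.0596 -0.0226] 0.3235172302546376
world delta [ 0.1681 -0.2754  0.0232]
```

View pics/wrist8.png

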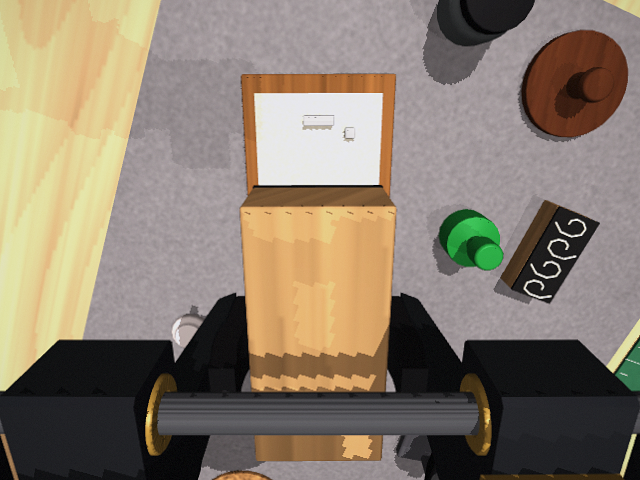

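The block is held squarely between the fingers and the jig below is empty. I carry it towards the camera while level and rotate afterwards.

Request:
{"op": "step_arm", "data": {"plan": [[[0,0,0,-0.015,0.003,-0.004,0.35],[0,0,0,-0.025,0.005,-0.004,0.35],[0,0,0,-0.03,0.006,-0.004,0.35],[0,0,0,-0.03,0.006,-0.004,0.35],[0,0,0,-0.03,0.006,-0.004,0.35],[0,0,0,-0.03,0.006,-0.004,0.35],[0,0,0,-0.03,0.006,-0.004,0.35],[0,0,0,-0.03,0.006,-0.004,0.35],[0,0,0,-0.025,0.005,-0.002,0.35],[0,0,0,-0.02,0.005,0,0.35],[0,0,0,-0.015,0.003,0,0.35],[0,0,0,0,0,0,0.35],[0,0,0,0,0,0,0.35]]]}}

```text
t: 18.68
ee_pos: [0.611, -0.0158, 0.3022]
ee_rot: [-3.108, -0.012, 1.937]
force: [0.7, 0.1, -1.4]
width: 0.0477
```

```bash
python3 final.py .10
```

```text
view [ 0.6726 -0.0332  0.2177] tcp target [ 0.6328 -0.0379  0.32  ] rpy [2.7686 0.     1.6895]
t 18.68 pos [ 0.611  -0.0158  0.3022] rot [-3.1084 -0.0119  1.9371] F [ 0.6654  0.1456 -1.4082] w 0.04766278706692741
rotvec deg [-23.2369  -3.0878  13.9628] shift [-0.0283  0.0119 -0.0186] 0.03586079237614165
world delta [ 0.0219 -0.0221  0.0178]
```

Request:
{"op": "step_arm", "data": {"plan": [[[-1.5,-0.2,1,-0.003,0.001,-0.003,0.35],[-2.5,-0.3,1.5,-0.003,0.001,-0.003,0.35],[-2.5,-0.3,1.5,-0.003,0.001,-0.003,0.35],[-2.5,-0.3,1.5,-0.003,0.001,-0.003,0.35],[-2.5,-0.3,1.5,-0.003,0.001,-0.003,0.35],[-2.5,-0.3,1.5,-0.003,0.001,-0.003,0.35],[-2.5,-0.3,1.5,-0.003,0.001,-0.002,0.35],[-2.5,-0.3,1.5,-0.003,0.001,0,0.35],[-2.3,-0.3,1.5,-0.003,0.001,0,0.35],[-1.5,-0.2,1,0,0,0,0.35],[0,0,0,0,0,0,0.35],[0,0,0,0,0,0,0.35]]]}}

```text
t: 19.68
ee_pos: [0.6161, -0.0268, 0.3205]
ee_rot: [2.757, -0.015, 1.685]
force: [0.2, 0.1, -1.5]
width: 0.0475
```

```bash
python3 final.py .10; python3 snap.py 9 wrist top scene
```

```text
view [ 0.6726 -0.0332  0.2177] tcp target [ 0.6328 -0.0379  0.32  ] rpy [2.7686 0.     1.6895]
t 19.68 pos [ 0.6161 -0.0268  0.3205] rot [ 2.7567 -0.0154  1.6846] F [ 0.2236  0.1056 -1.4899] w 0.04751924585145865
rotvec deg [ 0.683  -0.7143 -0.5837] shift [-0.0129  0.0141  0.0061] 0.02008598955059545
world delta [ 0.0167 -0.0111 -0.0005]
t 19.8333
qpos [-0.14491618 -0.11763869  1.90722339  0.131638    0.98627365 -0.30819128]
ee_pos [ 0.61706652 -0.0272474   0.3206306 ]
ee_rot [ 2.75692349 -0.01502286  1.68459781]
force [ 0.05166421  0.35308023 -2.31006594]
width 0.04779057720318895
```

View pics/wrist9.png

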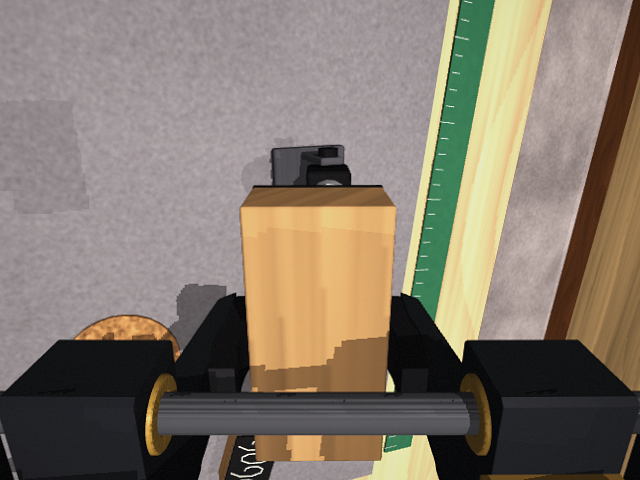

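View pics/top9.png

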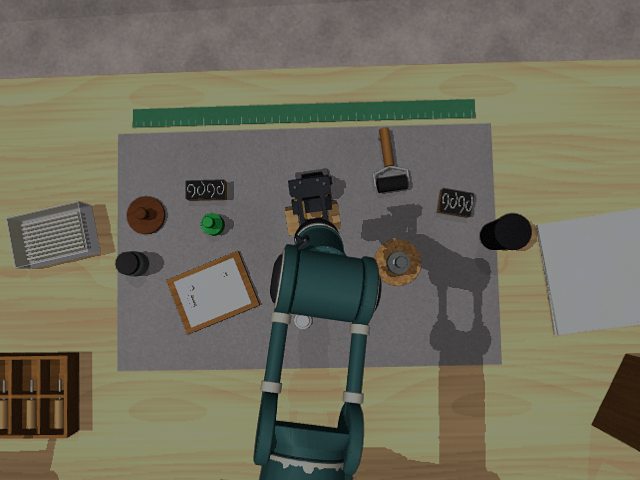

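All other things are where they were, and the weight stands on the pad at (398,262). I measure the block in the hand from the wrist depth.

```bash
cat > inhand.py <<'E'
import sys
from h import *
from scipy.spatial.transform import Rotation as Ro
from plant import env
np.set_printoptions(precision=4,suppress=True)
d=load("wrist"+sys.argv[1]);o=env.observe();R0=Ro.from_euler("xyz",o["ee_rot"]).as_matrix()
P=(cloud(d)-o["ee_pos"])@R0
hsv=cv2.cvtColor(d["frame"],cv2.COLOR_BGR2HSV)
m=cv2.inRange(hsv,(5,60,60),(28,255,255));m[:185]=0;m[:, :235]=0;m[:,400:]=0
k=P[(m>0)];k=k[(abs(k[:,2]+.022)<.015)&(abs(k[:,1])<.04)]
z=np.median(k[:,2]);
q=k[abs(k[:,2]-z)<.004]
A=np.c_[q[:,:2],np.ones(len(q))];c=np.linalg.lstsq(A,q[:,2],rcond=None)[0];print("top z",z,"slopes",c,"ext",q.min(0),q.max(0))
print(cv2.minAreaRect((q[:,:2]*1000).astype(np.float32)))
E
python3 inhand.py 9
```

```text
top z -0.022272780590134367 slopes [ 0.0003  0.0042 -0.0223] ext [-0.0505 -0.0243 -0.026 ] [ 0.0502  0.025  -0.0183]
((-0.17659759521484375, 0.34792327880859375), (49.33515930175781, 100.72395324707031), 89.9503173828125)
```

The block sits centred and square in the jaws with its face 9.7 mm beyond the TCP. I square up first, then advance along the line of sight.

Request:
{"op": "step_arm", "data": {"plan": [[[0.4,-0.4,-0.3,-0.006,0.006,0.002,0.35],[0.3,-0.3,-0.3,-0.006,0.006,0.002,0.35],[0,0,0,0,0,0.01,0.35],[0,0,0,0,0,0.015,0.35],[0,0,0,0,0,0.015,0.35],[0,0,0,0,0,0.01,0.35],[0,0,0,0,0,0,0.35],[0,0,0,0,0,0,0.35]]]}}

```text
t: 20.5
ee_pos: [0.656, -0.0372, 0.2707]
ee_rot: [2.771, 0.002, 1.691]
force: [0.3, 0.7, -0.9]
width: 0.0476
```

```bash
python3 final.py 0
```

```text
view [ 0.6726 -0.0332  0.2177] tcp target [ 0.669  -0.0336  0.2269] rpy [2.7686 0.     1.6895]
t 20.5 pos [ 0.656  -0.0372  0.2707] rot [2.7714 0.0024 1.6912] F [ 0.3406  0.7071 -0.8895] w 0.047567291871186454
rotvec deg [-0.1602  0.0941  0.1426] shift [ 0.0022 -0.0034  0.0457] 0.04589782333808515
world delta [ 0.013   0.0036 -0.0439]
```

Request:
{"op": "step_arm", "data": {"plan": [[[0,0,0,0.001,-0.002,0.006,0.35],[0,0,0,0.001,-0.002,0.01,0.35],[0,0,0,0,0,0.012,0.35],[0,0,0,0,0,0.01,0.35],[0,0,0,0,0,0.005,0.35],[0,0,0,0,0,0.001,0.35],[0,0,0,0,0,0,0.35],[0,0,0,0,0,0,0.35]]]}}

```text
t: 21.17
ee_pos: [0.6692, -0.0336, 0.2241]
ee_rot: [2.771, 0.002, 1.691]
force: [1.0, 0.1, -0.7]
width: 0.0475
```

```bash
python3 final.py 0; python3 snap.py 10 wrist top scene; python3 inhand.py 10;python3 - <<'E'
import cv2,numpy as np
a=cv2.imread("pics/scene10.png");b=cv2.imread("pics/top10.png")
cv2.imwrite("pics/c10.png",np.hstack([cv2.resize(a[195:320,235:360],(400,400),interpolation=2),cv2.resize(b[150:280,260:390],(400,400),interpolation=2)]))
E
```

```text
view [ 0.6726 -0.0332  0.2177] tcp target [ 0.669  -0.0336  0.2269] rpy [2.7686 0.     1.6895]
t 21.17 pos [ 0.6692 -0.0336  0.2241] rot [2.7714 0.0025 1.6913] F [ 1.0072  0.0863 -0.7314] w 0.04748739844639077
rotvec deg [-0.1631  0.094   0.1459] shift [-0.      0.0008 -0.0026] 0.0027670447388548026
world delta [-0.0002 -0.      0.0028]
t 21.3167
qpos [-0.13226022  0.05285069  1.91656698  0.12153877  0.81468354 -0.32061447]
ee_pos [ 0.66949789 -0.0336709   0.22494729]
ee_rot [2.77023424e+00 2.76848732e-03 1.69116073e+00]
force [ 0.67804246 -0.04459363 -0.83474289]
width 0.04776887846188134
top z -0.021319531548899238 slopes [ 0.0004  0.0056 -0.0213] ext [-0.051  -0.0241 -0.0239] [ 0.05    0.0249 -0.0173]
((-0.5314140319824219, 0.3760185241699219), (48.99776077270508, 100.97021484375), 89.71891784667969)
```

View pics/c10.png

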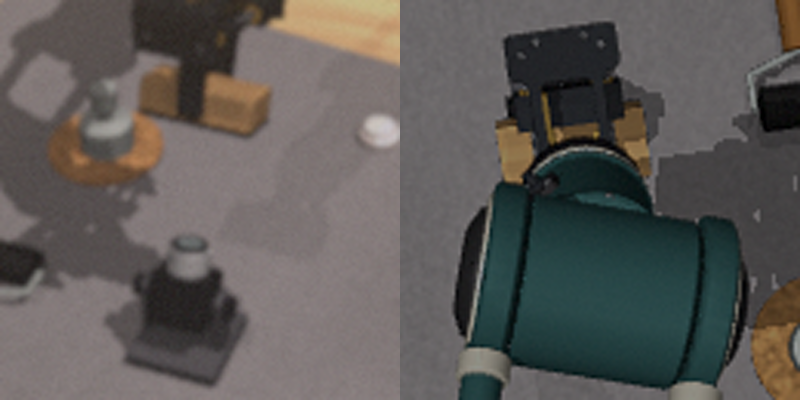

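The scene crop shows the block above the camera and clear of it, and the weight upright on the pad. As an independent check I project the measured lens and view point into the scene picture, and I settle the arm.

Run:
```python
from h import *
d=load("scene10");f=d["frame"].copy()
L=np.array([.716,-.028,.106]);n=np.array([-.362,-.043,.931])
p=proj(d,[L,L+.12*n,L-.06*n]);print(p)
s=6;x0,y0=240,190;c=cv2.resize(f[190:320,240:360],None,fx=s,fy=s*.75,interpolation=2)
q=[(int((a-x0)*s),int((b-y0)*s*.75)) for a,b in p]
cv2.line(c,q[2],q[1],(0,0,255),1)
for a in q:cv2.circle(c,a,4,(0,255,0),1)
cv2.imwrite("pics/chk10.png",c)
Q=cloud(d);k=Q[290:330,270:330] if 0 else Q[255:290,275:310].reshape(-1,3);k=k[(k[:,2]>.095)&(k[:,2]<.13)&(abs(k[:,0]-.716)<.04)];print(len(k),np.median(k,0))
```

```text
[[292.60005985 272.33266872]
 [296.90887379 231.47658732]
 [290.55018833 291.83918799]]
170 [ 0.72686753 -0.02121176  0.10805446]
```

View pics/chk10.png

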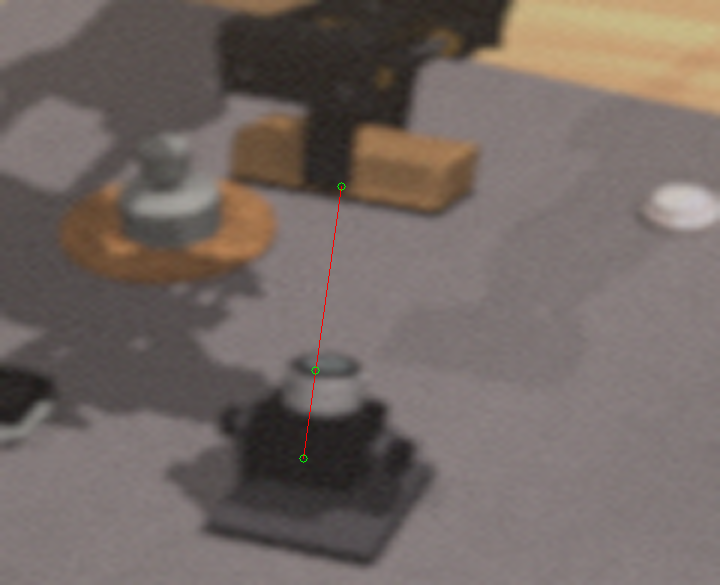

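Request:
{"op": "step_arm", "data": {"plan": [[[0,0,0,0,0,-0.001,0.35],[0,0,0,0,0,0,0.35],[0,0,0,0,0,0,0.35],[0,0,0,0,0,0,0.35],[0,0,0,0,0,0,0.35]]]}}

```text
t: 21.73
ee_pos: [0.67, -0.034, 0.2287]
ee_rot: [2.766, 0.004, 1.691]
force: [-0.2, -0.4, -1.1]
width: 0.0477
```

```bash
python3 final.py 0
```

```text
view [ 0.6726 -0.0332  0.2177] tcp target [ 0.669  -0.0336  0.2269] rpy [2.7686 0.     1.6895]
t 21.73 pos [ 0.67   -0.034   0.2287] rot [2.7663 0.0038 1.691 ] F [-0.1778 -0.4451 -1.064 ] w 0.04774998906093726
rotvec deg [0.1331 0.1718 0.1586] shift [ 0.0005 -0.0016  0.0014] 0.002156923264798735
world delta [-0.001   0.0004 -0.0019]
```

Run:
```python
from h import *
d=load("top0");print(onplane(d,[[313.5,186.1]],.107), proj(d,[[.716,-.028,.106]]))
g=cv2.cvtColor(d["frame"],cv2.COLOR_BGR2GRAY)[160:212,285:345]
G=g[17:36,19:39];print(G)
```

```text
[[ 0.71493496 -0.02631199  0.107     ]] [[314.20843292 185.71617766]]
[[ 12  14  15  14  10  14  18  44  67  51  48  45  21  17  19  19  20  18
   17   8]
 [ 20  17  18  16  19  45  72  68  53  79  79  74  36  38  22  19  15  16
   19   6]
 [ 16  20  16  20  61  76 110 135 131 104 107 137 134  66  41  24  18  20
   18  12]
 [ 18  17  21  59  71 134 105  89  52  40  42  55  67 111 134  53  14  13
   22   8]
 [ 12  16  21  71 136  87  36  28  10  29  26   6  17  46  82 128   9  12
   15   5]
 [ 15  20  61 123 115  23  14  49  83  84  82  83  64  11  27  80  99   9
   13  13]
 [ 16  25  94 132  38  17  67  84  87  86  85  87  84  64  11  33  99  34
   10  13]
 [ 14  29 115 111  12  43  87  88  84  84  84  85  86  81  44  19  65  70
    5   9]
 [ 17  39 140  52  15  70  89  85  86  84  84  85  85  87  84  17  63  99
   10  17]
 [ 15  35 135  39  22  88  86  84  84  84  84  85  84  85  87  10  48 107
    8  13]
 [ 15  31 116  72  22  89  87  84  84  85  84  84  84  86  88  14  37  79
    9  12]
 [ 18  25  86  73  14  60  87  85  85  85  84  84  87  85  71  17  52  56
    7  13]
 [ 15  16  43 137   9  40  90  86  84  84  84  85  87  87  38  19  81  33
    9  14]
 [ 16  16  25  93  67  18  60  89  87  85  87  88  88  58  18  53  57  12
   15  13]
 [ 11  17  14  46 134  67  20  44  72  72  73  57  31  22  51  69  17   9
    3   7]
 [ 13  14  11  17  60 104  61  29  23  25  25  15  13  48  54  26   9  16
   22  31]
 [  7  14  11  11   9  36  47 103 101  64  72 110 106  58  33  30  31  33
   33  33]
 [ 35  13  26  23  38  51  51  63  46  46  37  49  48  36  30  34  33  32
   32  33]
 [ 54  52  55  53  54  53  53  53  51  52  28  29  28  30  30  33  32  33
   31  31]]
```

The top view agrees with the wrist view on the lens to about 2 mm. The scene view is off by some 5 mm, the same bias it showed on the knob, and well inside the 30 mm allowance. Handing in.

Run:
```python
from plant import env
o=env.observe();print(o["dq"],o["width"]);print(env.close_job());o=env.observe();print(o["t"],o["ee_pos"],o["width"])
```

```text
[-0.00147978 -0.00551303 -0.0028484   0.0004007   0.00095929 -0.00026753] 0.04774998906093726
the job is handed in; nothing more can be done
None
the job is handed in; nothing more can be done
```

The weight stands upright on the cork pad, about 2 mm from its middle. The block is held still in front of the inspection camera, and I handed the job in at 21.7 s. No verdict was reported.

**Last checks:** By the arm's reading, the carved face was about 2 mm from the measured view spot and square and level to within 0.3°. Joint speeds were nearly zero and the fingers read 47.7 mm on the 48 mm block. The top picture taken after the carry showed the other things where they started.

**What disagreed or went wrong:**
- **Lens position:** the scene camera put the lens about 5 mm from where the wrist and top views put it. Those two agree to about 2 mm, and the scene view had shown a similar offset on the knob, so I used the wrist measurement. Either value is inside the 30 mm allowance.
- **Weight placing:** while lowering it I pressed too far once, with about 37 N vertical on the wrist sensor (42 N in all). I backed off, straightened it and released it with nearly no load.

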